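# Open a certificate frame from the back

### The arm

A 6-joint arm with a two-finger parallel gripper is mounted at the origin on the work surface. World frame = base frame: x ahead of the robot, y to its left, z up, the work surface at z = 0. Lengths are in m, angles in rad, forces in N, time in s.
With the tool pointing down it reaches from about 0.375 to 0.9 m from the base axis. Payload 3.1 kg.
Tool frame: the origin (TCP) lies at the very end of the fingers, on their centre line; the grasp point (between the pads) lies ctrl.grip_depth behind it (ctrl.grip_depth is the distance from the TCP to the grasp point, in m); z points along the fingers, y is the line along which they close (so a half turn about z gives the same grasp; the last joint's range is limited). The gripper opens to 85 mm and grips with 20 to 120 N. Pads are 22 mm wide; open, the fingers measure 114 mm over their backs; the gripper's body (76 mm by 85 mm) begins 54 mm behind the grasp point. The pads swing forward as they close: fully open they stand 13 mm farther back than shut.
Start: joints at [-1.407, 0.527, 1.433, -0, 1.181, -0.178], TCP at [0.21, -0.589, 0.231] pointing down, gripper open.
Joint ranges: [-3.08, 3.08], [-0.75, 2.2], [0.22, 2.44], [-1.43, 4.57], [0, 2.65], [-2.85, 2.85]. Speed limits (rad/s): [2.79, 2.79, 3.14, 3.14, 3.14, 3.14].

### API

Orientations are given as a rotation vector (axis times angle).
In Python, from plant import ctrl gives the robot as it stands.
- The arm moves only by the shell command python3 -m pendant 'ROWS'. ROWS is JSON, a list of rows, each a list of 3 entries, a list of its own where there are three numbers: the shift along the tool's x, y, z in cm, then the turn about the tool's z in rad, then the finger opening in cm, from 0 to 8.54. A call has 1 to 10 rows; each row is the pose to reach, as a shift and turn from the pose commanded when the call began, along the tool's axes at that moment; what a row does not reach only later rows make up. A row lasts 1/8 s, in which the tool goes at most 62.5 mm and 10.7 degrees, less where a joint would pass 70% of its speed; a pose out of reach is approached as far as the arm can. A call with a gripper value outside its range is refused whole. The fingers move at their own pace and stop on an object; the grip force is fixed at half the most. Time passes only in rows, so rows that repeat a pose let the fingers close. It gives the time, the measured TCP pose, the force, the opening and the grip force at its end, in the units of the state.
- ctrl.state(): the state, without advancing time (a new reading comes with each control period).
- ctrl.grab_frame(name): name is "scene" or "top"; returns a dict with "color" (400x640x3 uint8, red, green, blue), "K" (3x3 intrinsics, pixels), "rvec" (rotation vector, rad) and "tvec" (3), from world to camera coordinates, as OpenCV has them. Camera axes: x right, y down, z forward; pixel columns grow to the right and rows downward; lengths in m; the calibration is good to about 2 mm. A picture is of the moment at which its call begins. There is no depth.
- ctrl.hand_in(): hands the job in; it is judged then, once.
The state is a dict: "time": time; "joint_pos": joint angles; "dq": joint speeds; "effort": joint torques, N m; "ee_pos": TCP position; "eef_rot": TCP orientation; "ft_force": force on the tool from outside, world axes, zero at the start; "moment": the same for the moment, N m; "width": finger opening in m; "gripper_force": force on a finger pad.
Only numpy, scipy, OpenCV 4.12 (cv2) and the standard library are available. Lean on these libraries where they do the work, as an engineer would, in place of code of your own. Each camera call takes 0.05 s, during which the arm holds its last target. There are 200 camera calls.

### The job

The certificate frame lies face down on the desk so that its certificate can be changed. Turn both swing tabs aside until they are clear of the back board, then lift the board out of the frame and lay it gently on the desk pad, flat, stand leg upward, with the whole board on the pad. Leave the tabs open and the other things on the desk where they are.

Things in the scene. Friction and masses are not known exactly. Their poses are not given: they have to be found in the camera images.
- frame: dark wood certificate frame lying face down, does not shift; 293 x 233 mm, rails 25 mm wide, 19.5 mm high. Origin: centre of its underside, on the desk; x along its long side, y across, z up. Back board lies in its 243 x 183 mm opening, 1.5 mm clear all round, its upper face 1.5 mm below the rails'. A swing tab sits mid-way on each long rail, at y = +/-102.5 mm
- tab_a_grip (a point): swing tab on the frame's +y rail: plate 12 mm wide, 3 mm thick, flat on the rail, reaching 20 mm from its screw; along it an upright thumb rib, 8 mm thick, 10 mm high, from 6 mm behind the screw to 17 mm before it. Point: on the screw's vertical axis, 27.5 mm above the desk; rib from 22.5 to 32.5 mm above the desk. x axis: along the tab to its free end
- tab_b_grip (a point): the like tab on the frame's -y rail, same point and axes
- tab_a (a joint): angle of tab a about its screw, rad: 0 = square to the rail, pointing inward, its end 7.5 mm over the board; positive = counter-clockwise from above; turns either way to +/-1.6 (along the rail); clear of the board beyond 1.22 either way. Stiff by friction (0.02 N m), stays where it is put
- tab_b (a joint): the same for tab b
- leg_middle (a point): grip point on the back board's folded black stand leg, over the board's middle. Leg: flat bar 40 mm wide (y), 8 mm thick, along x from 110 mm before this point to 30 mm beyond it (hinge), 0.5 mm above the board. Point at half its thickness: 4.5 mm above the board's face, 22.5 mm above the desk in the frame. The stiff hinge carries the board's weight: grip across the width to lift
- backboard: the frame's back, a plain brown board 240 x 180 x 5 mm, about 0.23 kg with its leg. Origin: centre of its underside (13 mm above the desk in the frame); x along its long side to the leg's hinge end, z out of the leg side
- desk_pad: flat blue desk pad, 330 x 270 mm, 3 mm thick, does not shift. Origin: centre of its underside, on the desk; x along its long side, z up; nothing lies on it
- corner_far_left (a point): corner of the back board (+x end, +y side), half-way through its thickness
- corner_far_right (a point): corner of the back board (+x end, -y side), half-way through its thickness
- corner_near_left (a point): corner of the back board (-x end, +y side), half-way through its thickness
- corner_near_right (a point): corner of the back board (-x end, -y side), half-way through its thickness
- pen: red-and-white pen, 140 mm long, lying between frame and pad; origin at the centre of its underside. To be left alone
- glue_stick: glue stick, 29 mm across and 84 mm high, upright, in the far part of the gap between frame and pad; origin at the centre of its underside. To be left alone
- stapler: stapler, 135 x 36 x 52 mm; origin at the centre of its underside. To be left alone
- mug: white mug, 82 mm across, 95 mm high; origin at the centre of its underside. To be left alone
- tape_dispenser: tape dispenser, 150 x 55 x 85 mm; origin at the centre of its underside. To be left alone
- calculator: flat pocket calculator, 150 x 80 x 15 mm; origin at the centre of its underside. To be left alone
- board_eraser: whiteboard eraser, 112 x 52 x 30 mm; origin at the centre of its underside. To be left alone

How it is judged:
By the outcome, as a careful person would: the job done as asked, in the order asked, and still so for the second after the job is handed in, with the robot touching nothing.
It also fails if it takes over 72 s, if anything falls off the work surface, if the arm or the gripper's body presses on something with over 40 N, if the wrist force passes 120 N, or if a joint passes its speed limit or range.

## Working session

There is one attempt and no reset: what is moved stays moved. The work goes in short steps, Python scripts to look and compute and a shell command to move; the robot and the scene stay as the last step left them, time stands still between calls to the robot, and variables do not carry over. Pictures are saved under pics/ and viewed, at most 12 in all, crops included, and the job is handed in when it is done.

```bash
mkdir -p pics; ls; python3 - <<'E'
from plant import ctrl
import cv2
s=ctrl.state();print({k:s[k] for k in("time","ee_pos","eef_rot","width")},ctrl.grip_depth)
for n in("top","scene"):
    f=ctrl.grab_frame(n);cv2.imwrite(f"pics/{n}0.png",f["color"][...,::-1]);print(f["K"],f["rvec"],f["tvec"])
E
```

```text
pics
{'time': 0.0, 'ee_pos': array([ 0.20939995, -0.5881177 ,  0.23033064]), 'eef_rot': array([-3.09369600e+00, -5.33892882e-01, -4.46517781e-05]), 'width': 0.08557694709389459} 0.0187
[[462.49584758   0.         318.97695406]
 [  0.         462.49584758 197.85177597]
 [  0.           0.           1.        ]] [ 2.15704341 -2.12186819  0.16790419] [-8.72739765e-05  5.99893538e-01  1.26145993e+00]
[[435.76871442   0.         318.39878071]
 [  0.         435.76871442 205.31758242]
 [  0.           0.           1.        ]] [ 1.04523091  2.31132126 -1.09807881] [ 0.38485738 -0.21992647  1.66190386]
```

View pics/top0.png

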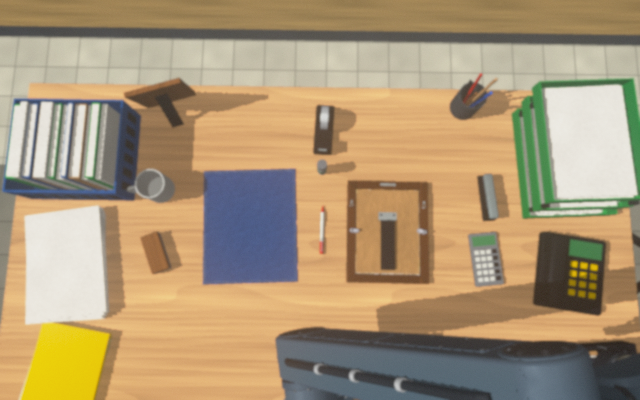

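View pics/scene0.png

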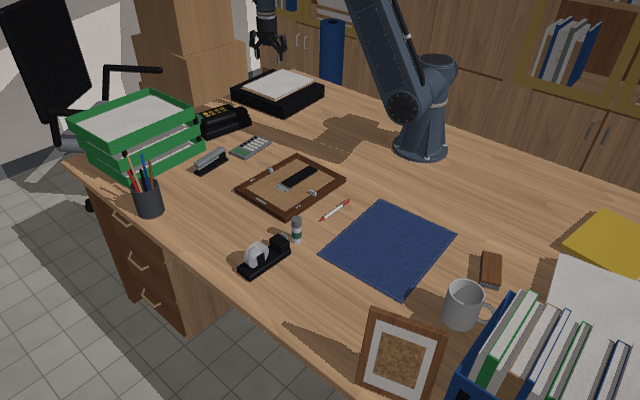

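The top view shows the frame centred near (388,231), its leg near (388,240), the tabs near (355,231) and (422,231), the pad near (250,226), the pen near (322,230) and the glue stick near (321,167). The image's up is world +x and its left is +y.

```bash
cat > h.py <<'E'
import cv2,numpy as np
from plant import ctrl
def ray(f,uv,z):
    R=cv2.Rodrigues(np.array(f["rvec"]))[0];C=-R.T@np.array(f["tvec"]).ravel()
    uv=np.atleast_2d(np.array(uv,float));d=np.c_[uv,np.ones(len(uv))]@np.linalg.inv(f["K"]).T@R
    return C+d*((z-C[2])/d[:,2])[:,None]
def rect(f,m,z,roi):
    x0,y0,x1,y1=roi;k=np.zeros(m.shape,np.uint8);k[y0:y1,x0:x1]=m[y0:y1,x0:x1]*255
    c=max(cv2.findContours(k,cv2.RETR_EXTERNAL,cv2.CHAIN_APPROX_NONE)[0],key=cv2.contourArea)
    p=ray(f,c.reshape(-1,2),z)[:,:2];return cv2.minAreaRect((p*1000).astype(np.float32)),cv2.boundingRect(c)
E
python3 - <<'E'
from h import *
f=ctrl.grab_frame("top");c=f["color"].astype(int);r,g,b=c[...,0],c[...,1],c[...,2]
print("pad",rect(f,(b>r+20),.003,(190,155,312,300)))
print("frame",rect(f,(r<135),.0195,(338,170,440,290)))
print("leg",rect(f,(r<75),.0225,(370,200,405,275)))
im=f["color"][165:300,190:445,::-1]
im=cv2.resize(im[:,145:],None,fx=5,fy=5,interpolation=cv2.INTER_CUBIC);print(im.shape)
cv2.imwrite("pics/c1.png",im[:600])
E
```

```text
pad (((523.826171875, 208.89291381835938), (321.72271728515625, 263.4510192871094), 2.484288454055786), (204, 170, 93, 113))
frame (((511.87774658203125, -189.60728454589844), (232.21502685546875, 287.4903869628906), 89.41409301757812), (347, 181, 83, 102))Traceback (most recent call last):
  File "<stdin>", line 5, in <module>
  File "h.py", line 9, in rect
    c=max(cv2.findContours(k,cv2.RETR_EXTERNAL,cv2.CHAIN_APPROX_NONE)[0],key=cv2.contourArea)
ValueError: max() iterable argument is empty
```

```bash
python3 - <<'E'
from h import *
f=ctrl.grab_frame("top");c=f["color"].astype(int);r,g,b=c[...,0],c[...,1],c[...,2]
print(c[245,388],c[245,375],c[231,422],c[231,355])
print("leg",rect(f,(r<95),.0265,(370,200,405,275)))
# bright tabs (grey: low saturation)
k=((c.max(2)-c.min(2)<45)&(c.max(2)>110))
for roi in((346,215,366,247),(410,215,432,247)):
    print("tab",rect(f,k,.025,roi))
im=cv2.resize(f["color"][180:285,340:440,::-1],None,fx=5.5,fy=5.5,interpolation=cv2.INTER_CUBIC);cv2.imwrite("pics/c1.png",im)
E
```

```text
[81 64 54] [195 146  93] [182 179 182] [182 175 175]
leg (((473.2299499511719, -187.7628936767578), (34.100826263427734, 133.1393585205078), 89.71721649169922), (382, 221, 13, 48))
tab (((512.6427612304688, -90.05364227294922), (26.176761627197266, 16.641809463500977), 76.86092376708984), (349, 227, 10, 7))
tab (((512.6624755859375, -285.0079650878906), (17.097013473510742, 28.574230194091797), 0.9420225620269775), (417, 228, 11, 7))
```

View pics/c1.png

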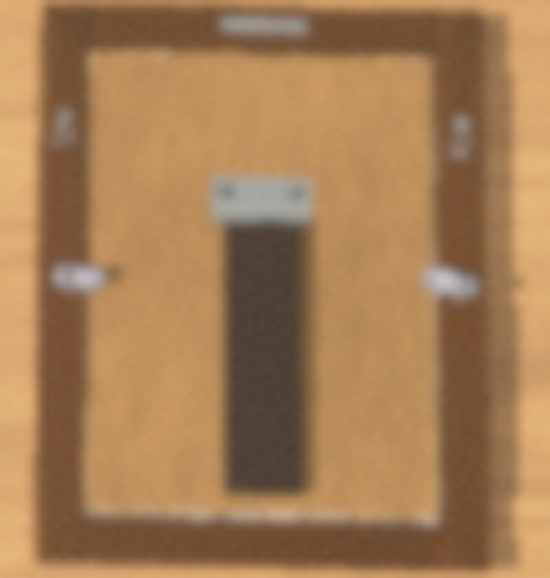

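Tab a is roughly square to the rail, tab b is slightly skewed, and the leg's hinge end faces +x. I'll write a helper that works out the shifts, then go to tab a.

```bash
cat >> h.py <<'E'
from scipy.spatial.transform import Rotation as Ro
def delta(x,y,z,yaw):
    s=ctrl.state();R=Ro.from_rotvec(s["eef_rot"]).as_matrix()
    d=R.T@(np.array([x,y,z])-s["ee_pos"])*100
    cur=np.arctan2(R[1,0],R[0,0]);t=-(np.radians(yaw)-cur);t=(t+np.pi/2)%np.pi-np.pi/2
    print("shift cm",d.round(2),"turn",round(t,3),"yaw",np.degrees(cur).round(1),"pos",s["ee_pos"].round(4),"t",s["time"],"q",np.round(s["joint_pos"],2))
E
python3 -c "
from h import *
delta(.512,-.0875,.09,90)"
```

```text
shift cm [ 45.29 -37.03  14.13] turn -1.229 yaw 19.6 pos [ 0.2095 -0.5884  0.2307] t 0.2 q [-1.41  0.53  1.43  0.    1.18 -0.18]
```

```bash
python3 -m pendant '[[[45.3,-37,14.1],-1.23,3],[[45.3,-37,14.1],-1.23,3],[[45.3,-37,14.1],-1.23,3],[[45.3,-37,14.1],-1.23,3],[[45.3,-37,14.1],-1.23,3],[[45.3,-37,14.1],-1.23,3],[[45.3,-37,14.1],-1.23,3],[[45.3,-37,14.1],-1.23,3],[[45.3,-37,14.1],-1.23,3],[[45.3,-37,14.1],-1.23,3]]'; python3 - <<'E'
from h import *
delta(.512,-.0875,.0245,90)
a=ctrl.grab_frame("top")["color"][170:290,330:450,::-1];b=ctrl.grab_frame("scene")["color"][140:230,220:360,::-1]
a=cv2.resize(a,(480,480),interpolation=2);b=cv2.resize(b,(800-480,206),interpolation=2)
o=np.zeros((480,800,3),np.uint8);o[:,:480]=a;o[:206,480:]=b;cv2.imwrite("pics/c2.png",o)
E
```

```text
time: 1.45
ee_pos: [0.5131, -0.0858, 0.0896]
eef_rot: [-2.217, -2.225, 0.0]
ft_force: [0.6, -0.1, -0.1]
width: 0.0298
gripper_force: 0.0
shift cm [-0.17 -0.11  6.51] turn 0.003 yaw 90.2 pos [ 0.5131 -0.0858  0.0896] t 1.45 q [-0.38  0.61  1.81  0.    0.72 -0.38]
```

View pics/c2.png

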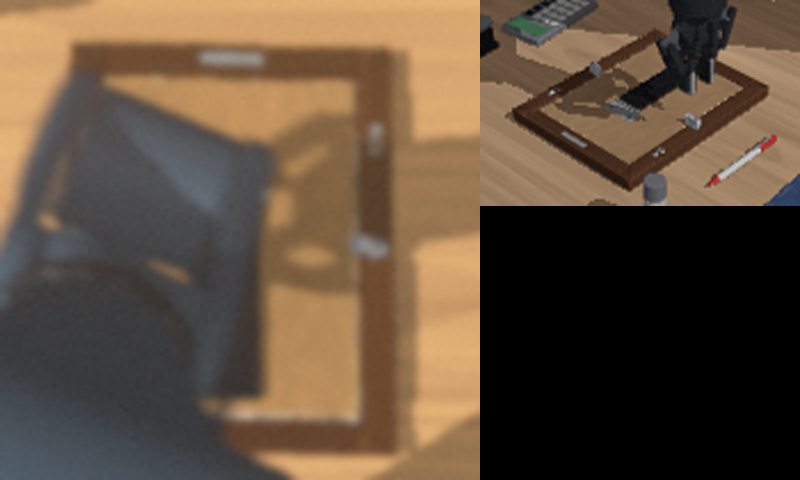

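The scene view shows the open fingers above the +y rail, with tab a at about (690,120) in the crop. The arm hides tab a in the top view. I'm descending onto the rib.

```bash
python3 -m pendant '[[[-0.1,-0.1,3.5],0,3],[[-0.1,-0.1,5.5],0,3],[[-0.1,-0.1,6.45],0,3],[[-0.1,-0.1,6.45],0,3],[[-0.1,-0.1,6.45],0,0],[[-0.1,-0.1,6.45],0,0],[[-0.1,-0.1,6.45],0,0],[[-0.1,-0.1,6.45],0,0]]'; python3 - <<'E'
from h import *
delta(.512,-.0865,.0245,90)
b=ctrl.grab_frame("scene")["color"][140:230,220:360,::-1]
cv2.imwrite("pics/c3.png",cv2.resize(b,(784,504),interpolation=2))
E
```

```text
time: 2.55
ee_pos: [0.5111, -0.0899, 0.0267]
eef_rot: [2.219, 2.223, -0.001]
ft_force: [-3.1, -3.9, 6.9]
width: 0.0051
gripper_force: 60.9
shift cm [0.34 0.09 0.22] turn 0.002 yaw 90.1 pos [ 0.5111 -0.0899  0.0267] t 2.55 q [-0.39  0.73  1.84 -0.    0.57 -0.39]
```

View pics/c3.png

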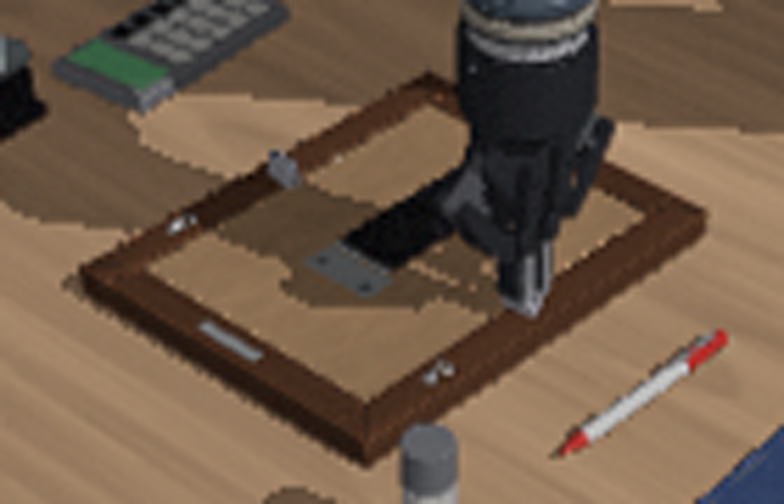

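```bash
python3 -m pendant '[[[0,0,-0.15],0.18,0],[[0,0,-0.15],0.36,0],[[0,0,-0.15],0.54,0],[[0,0,-0.15],0.72,0],[[0,0,-0.15],0.9,0],[[0,0,-0.15],1.08,0],[[0,0,-0.15],1.26,0],[[0,0,-0.15],1.4,0],[[0,0,-0.15],1.45,0],[[0,0,-0.15],1.45,0]]'; python3 - <<'E'
from h import *
delta(.512,-.0865,.0245,90)
a=ctrl.grab_frame("top")["color"][170:290,330:450,::-1]
b=ctrl.grab_frame("scene")["color"][140:230,220:360,::-1]
o=np.hstack([cv2.resize(a,(300,300),interpolation=2),cv2.resize(b,(466,300),interpolation=2)])
cv2.imwrite("pics/c4.png",o)
E
```

```text
time: 3.85
ee_pos: [0.5067, -0.0862, 0.0268]
eef_rot: [-3.13, -0.19, 0.014]
ft_force: [-5.1, 5.2, 2.1]
width: 0.0057
gripper_force: 60.3
shift cm [0.52 0.09 0.22] turn -1.45 yaw 6.9 pos [ 0.5067 -0.0862  0.0268] t 3.85 q [-0.39  0.72  1.85  0.    0.58  1.06]
```

View pics/c4.png

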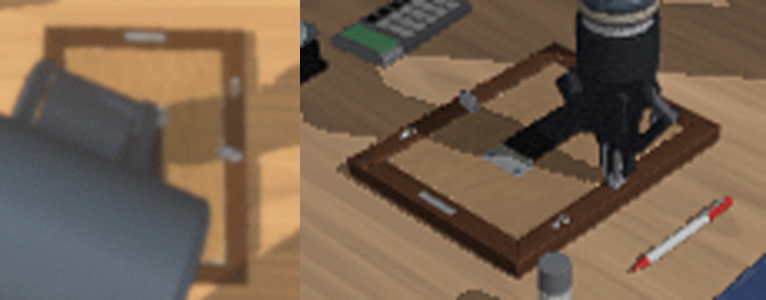

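Tab a now lies along the rail, pointing −x. I'm releasing it, rising, and moving to tab b.

```bash
python3 -m pendant '[[[0,0,0],0,2.5],[[0,0,0],0,2.5],[[0,0,-1.5],0,3],[[0,0,-5],0,3],[[0,0,-6],0,3]]'; python3 -c "
from h import *
delta(.512,-.2915,.09,90)
a=ctrl.grab_frame('top')['color']"
```

```text
time: 4.58
ee_pos: [0.5132, -0.0902, 0.0899]
eef_rot: [3.133, 0.191, 0.008]
ft_force: [0.1, -0.3, -0.0]
width: 0.03
gripper_force: 0.0
shift cm [-2.56 19.97  0.04] turn -1.449 yaw 7.0 pos [ 0.5132 -0.0902  0.0899] t 4.575 q [-0.39  0.61  1.82  0.    0.71  1.06]
```

```bash
python3 -m pendant '[[[-2.56,20,0],-1.33,3],[[-2.56,20,0],-1.33,3],[[-2.56,20,0],-1.33,3],[[-2.56,20,0],-1.33,3],[[-2.56,20,0],-1.33,3],[[-2.56,20,0],-1.33,3],[[-2.56,20,0],-1.33,3],[[-2.56,20,0],-1.33,3],[[-2.56,20,0],-1.33,3]]'; python3 - <<'E'
from h import *
delta(.512,-.2915,.0255,83)
a=ctrl.grab_frame("top")["color"][170:290,330:450,::-1]
b=ctrl.grab_frame("scene")["color"][140:230,220:360,::-1]
o=np.hstack([cv2.resize(a,(300,300),interpolation=2),cv2.resize(b,(466,300),interpolation=2)])
cv2.imwrite("pics/c5.png",o)
E
```

```text
time: 5.75
ee_pos: [0.5099, -0.2908, 0.0868]
eef_rot: [-2.35, -2.084, 0.0]
ft_force: [0.7, 0.4, 0.2]
width: 0.0296
gripper_force: 0.0
shift cm [-0.04  0.22  6.13] turn 0.002 yaw 83.1 pos [ 0.5099 -0.2908  0.0868] t 5.75 q [-0.71  0.67  1.64  0.    0.82 -0.59]
```

View pics/c5.png

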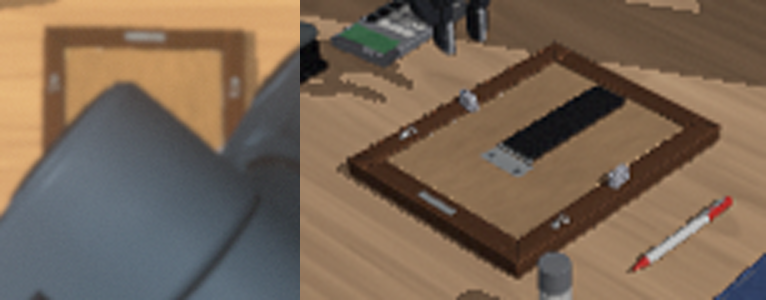

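Tab a at (619,176) now lies on its rail, and the fingers are above tab b's rail. I'm descending on tab b.

```bash
python3 -m pendant '[[[0,0.2,3.5],0,3],[[0,0.2,5.2],0,3],[[0,0.2,6.1],0,3],[[0,0.2,6.1],0,3],[[0,0.2,6.1],0,0],[[0,0.2,6.1],0,0],[[0,0.2,6.1],0,0],[[0,0.2,6.1],0,0]]'; python3 -c "
from h import *
delta(.512,-.2915,.0255,83)"
```

```text
time: 6.85
ee_pos: [0.5096, -0.2912, 0.027]
eef_rot: [-2.345, -2.085, 0.005]
ft_force: [-7.4, -2.0, 2.4]
width: 0.0055
gripper_force: 58.6
shift cm [-0.    0.24  0.15] turn 0.005 yaw 83.3 pos [ 0.5096 -0.2912  0.027 ] t 6.85 q [-0.71  0.77  1.66 -0.    0.71 -0.59]
```

```bash
python3 -m pendant '[[[0,-0.2,-0.1],0.18,0],[[0,-0.2,-0.1],0.36,0],[[0,-0.2,-0.1],0.54,0],[[0,-0.2,-0.1],0.72,0],[[0,-0.2,-0.1],0.9,0],[[0,-0.2,-0.1],1.08,0],[[0,-0.2,-0.1],1.26,0],[[0,-0.2,-0.1],1.35,0],[[0,-0.2,-0.1],1.35,0]]';  python3 -m pendant '[[[0,0,0],0,2.5],[[0,0,0],0,2.5],[[0,0,-1.5],0,3],[[0,0,-5],0,5.5],[[0,0,-7],0,6.5],[[0,0,-7],0,6.5]]'; python3 -c "
from h import *
delta(.5125,-.1885,.07,-0.6)"
```

```text
time: 7.98
ee_pos: [0.5089, -0.2907, 0.0271]
eef_rot: [-3.136, -0.162, 0.004]
ft_force: [-3.3, -2.0, -4.6]
width: 0.005
gripper_force: 59.1
time: 8.72
ee_pos: [0.5118, -0.2921, 0.1002]
eef_rot: [3.133, 0.16, 0.007]
ft_force: [-0.5, -0.2, -0.5]
width: 0.0652
gripper_force: 0.0
shift cm [  1.11 -10.31   2.98] turn 0.113 yaw 5.9 pos [ 0.5118 -0.2921  0.1002] t 8.725 q [-0.71  0.65  1.64  0.    0.84  0.76]
```

```bash
python3 -m pendant '[[[1.1,-10.3,0],0.113,6],[[1.1,-10.3,0],0.113,6],[[1.1,-10.3,0],0.113,6],[[1.1,-10.3,0],0.113,6]]'; python3 - <<'E'
from h import *
delta(.512,-.1885,.0215,-.6)
b=ctrl.grab_frame("scene")["color"][140:230,220:360,::-1]
cv2.imwrite("pics/c6.png",cv2.resize(b,(784,504),interpolation=2))
E
```

```text
time: 9.22
ee_pos: [0.5111, -0.1878, 0.0972]
eef_rot: [3.141, -0.017, 0.001]
ft_force: [-1.1, -0.3, -0.2]
width: 0.0602
gripper_force: 0.0
shift cm [0.09 0.07 7.57] turn -0.0 yaw -0.6 pos [ 0.5111 -0.1878  0.0972] t 9.225 q [-0.56  0.62  1.75 -0.    0.77  1.02]
```

View pics/c6.png

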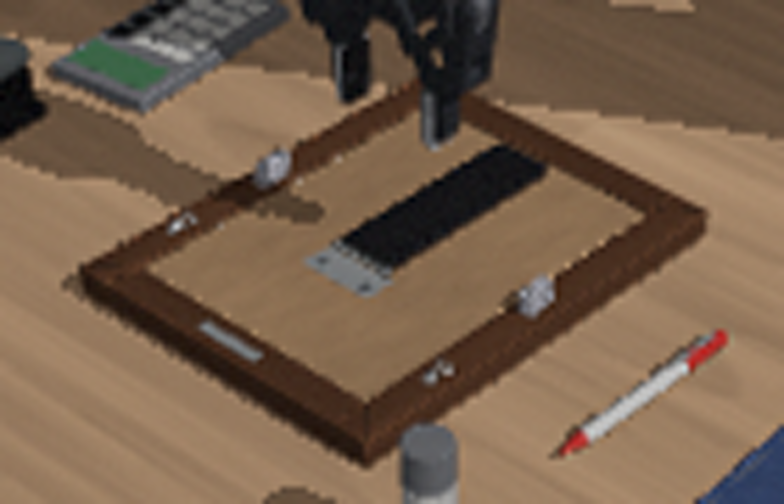

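```bash
python3 - <<'E'
from h import *
f=ctrl.grab_frame("scene");P=lambda p:cv2.projectPoints(np.array(p,float),np.array(f["rvec"]),np.array(f["tvec"]),f["K"],None)[0].reshape(-1,2)
for n,s,b in(("a",(.511,-.0868),-90.6),("b",(.5095,-.2905),89.4)):
    for an in(0,-.7,-1.1,-1.4,1.4):
        t=np.radians(b)+an;u=np.array([np.cos(t),np.sin(t)]);v=np.array([-u[1],u[0]])
        pts=[[*(np.array(s)+u*l+v*w),z] for l,w,zz in((-.006,.004,(.0225,.0325)),(.017,.004,(.0225,.0325)),(-.006,-.004,(.0225,.0325)),(.017,-.004,(.0225,.0325)),(.02,.006,(.0195,.0225)),(.02,-.006,(.0195,.0225))) for z in zz]
        q=P(pts);print(n,an,"bbox crop px",((q.min(0)-[220,140])*5.6).round(),((q.max(0)-[220,140])*5.6).round(),"ctr",((q.mean(0)-[220,140])*5.6).round())
im=f["color"].astype(int);m=((im.max(2)-im.min(2)<25)&(im.max(2)>95)).astype(np.uint8)
for n,(x0,y0,x1,y1) in dict(a=(308,183,324,202),b=(260,160,276,177)).items():
    ys,xs=np.nonzero(m[y0:y1,x0:x1]);print(n,(xs.min()+x0-220)*5.6,(ys.min()+y0-140)*5.6,(xs.max()+1+x0-220)*5.6,(ys.max()+1+y0-140)*5.6,len(xs))
    w=im[y0:y1,x0:x1].max(2)
q=P([[.511,-.0868,.0325],[.5095,-.2905,.0325]]);print((q-[220,140])*5.6)
E
```

```text
a 0 bbox crop px [492. 271.] [538. 308.] ctr [512. 289.]
a -0.7 bbox crop px [510. 268.] [534. 308.] ctr [523. 286.]
a -1.1 bbox crop px [516. 268.] [545. 308.] ctr [530. 286.]
a -1.4 bbox crop px [514. 269.] [553. 308.] ctr [535. 288.]
a 1.4 bbox crop px [491. 279.] [539. 323.] ctr [511. 303.]
b 0 bbox crop px [264. 144.] [307. 185.] ctr [288. 167.]
b -0.7 bbox crop px [268. 144.] [289. 187.] ctr [277. 170.]
b -1.1 bbox crop px [256. 144.] [286. 188.] ctr [270. 169.]
b -1.4 bbox crop px [249. 144.] [288. 187.] ctr [266. 168.]
b 1.4 bbox crop px [264. 138.] [309. 170.] ctr [290. 154.]
a 520.8 274.4 554.4 319.2 34
b 257.59999999999997 151.2 291.2 184.79999999999998 26
[[525.82059013 286.62510766]
 [275.53486542 150.31010049]]
```

Both tab blobs match a tab angle of about −1.4 rad, so both are clear of the board. Now I'm lowering onto the leg.

```bash
python3 -m pendant '[[[0.1,0,4.5],0,6],[[0.1,0,6.8],0,6],[[0.1,0,7.8],0,6],[[0.1,0,7.8],0,6],[[0.1,0,7.8],0,6]]'; python3 -c "
from h import *
delta(.512,-.1885,.019,-.6);print(ctrl.state()['ft_force'])"
```

```text
time: 9.95
ee_pos: [0.5123, -0.1882, 0.0201]
eef_rot: [3.141, -0.018, 0.003]
ft_force: [-0.1, -0.5, -0.0]
width: 0.06
gripper_force: 0.0
shift cm [-0.03  0.03  0.11] turn -0.001 yaw -0.7 pos [ 0.5123 -0.1882  0.0201] t 9.95 q [-0.56  0.75  1.78  0.    0.61  1.03]
[-0.09306933 -0.45138026 -0.00098714]
```

```bash
python3 -m pendant '[[[0,0,0.1],0,4.5],[[0,0,0.1],0,3],[[0,0,0.1],0,3],[[0,0,0.1],0,3],[[0,0,0.1],0,3],[[0,0,0.1],0,3]]'
```

```text
time: 10.7
ee_pos: [0.5122, -0.1877, 0.0195]
eef_rot: [3.141, -0.017, 0.002]
ft_force: [-0.3, -0.4, 6.6]
width: 0.0378
gripper_force: 59.9
```

```bash
python3 -m pendant '[[[0,0,-0.3],0,3],[[0,0,-0.6],0,3],[[0,0,-1],0,3],[[0,0,-1.6],0,3],[[0,0,-2.4],0,3],[[0,0,-3.4],0,3],[[0,0,-5],0,3],[[0,0,-7],0,3],[[0,0,-9],0,3],[[0,0,-10],0,3]]'; python3 - <<'E'
from h import *
delta(.524,.209,.12,2.5)
b=ctrl.grab_frame("scene")["color"][70:270,180:480,::-1]
cv2.imwrite("pics/c7.png",cv2.resize(b,(780,520),interpolation=2))
E
```

```text
time: 11.95
ee_pos: [0.5122, -0.1878, 0.1202]
eef_rot: [3.14, -0.018, 0.004]
ft_force: [1.1, -0.6, -2.0]
width: 0.0376
gripper_force: 60.5
shift cm [ 7.300e-01 -3.969e+01 -3.000e-02] turn -0.055 yaw -0.6 pos [ 0.5122 -0.1878  0.1202] t 11.95 q [-0.56  0.58  1.73  0.    0.82  1.03]
```

View pics/c7.png

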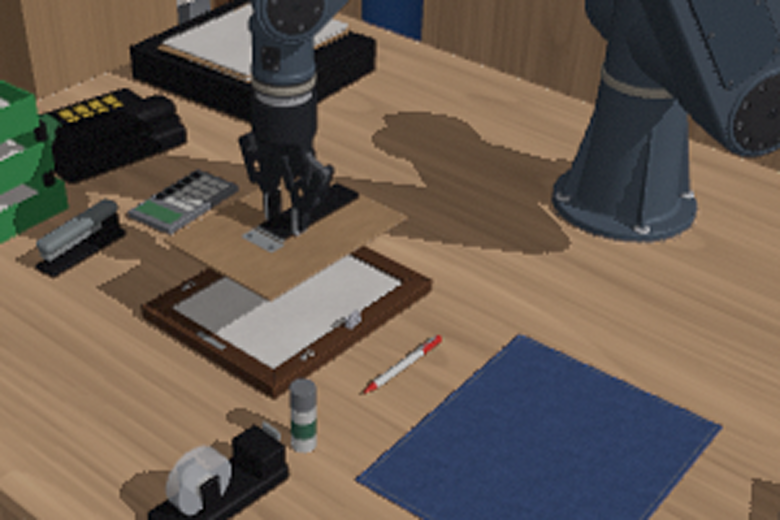

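The board is up and level at about (285,240), with the certificate exposed in the frame and the glue stick, pen and tape dispenser undisturbed. I'm carrying it over to the pad.

```bash
python3 -m pendant '[[[0,-2,-0.5],0,3],[[0.1,-5.5,-1],-0.01,3],[[0.2,-10,-1],-0.02,3],[[0.3,-15,-1],-0.03,3],[[0.4,-20,-1],-0.04,3],[[0.5,-25,-1],-0.05,3],[[0.6,-30,-1],-0.055,3],[[0.7,-35,-1],-0.055,3],[[0.73,-38,-0.5],-0.055,3],[[0.73,-39.7,0],-0.055,3]]';python3 -m pendant '[[[0,0,0.5],0,3],[[0,0,2],0,3],[[0,0,4],0,3],[[0,0,6],0,3],[[0,0,7],0,3],[[0,0,7.5],0,3],[[0,0,7.5],0,3],[[0,0,7.5],0,3]]'; python3 - <<'E'
from h import *
delta(.524,.209,.0095,2.5)
b=ctrl.grab_frame("scene")["color"][130:330,220:520,::-1]
cv2.imwrite("pics/c8.png",cv2.resize(b,(780,520),interpolation=2))
E
```

```text
time: 13.25
ee_pos: [0.5217, 0.2118, 0.1175]
eef_rot: [3.141, 0.073, -0.003]
ft_force: [-0.6, 0.5, -2.2]
width: 0.0378
gripper_force: 60.6
time: 14.25
ee_pos: [0.5239, 0.2095, 0.0439]
eef_rot: [-3.141, -0.069, -0.002]
ft_force: [0.0, -0.7, -2.6]
width: 0.0376
gripper_force: 60.7
shift cm [-0.    0.05  3.44] turn 0.0 yaw 2.5 pos [0.5239 0.2095 0.0439] t 14.25 q [ 0.18  0.72  1.72 -0.    0.69  1.71]
```

View pics/c8.png

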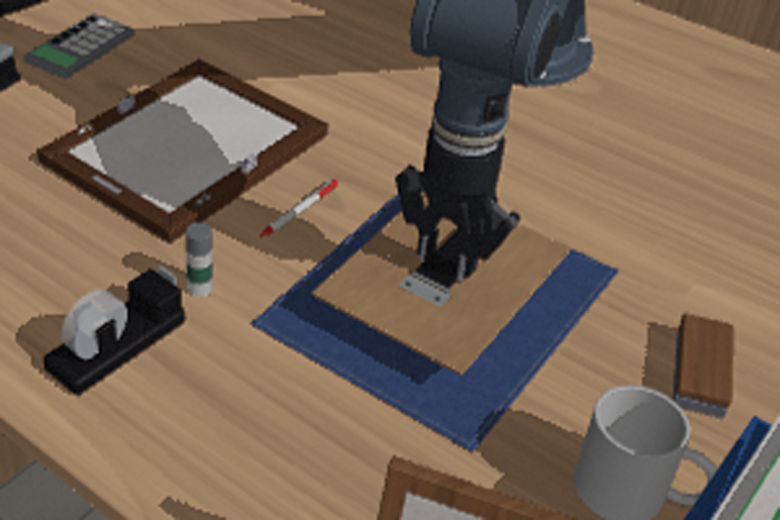

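The board hovers level over the pad and looks centred once parallax is allowed for. I'm lowering it slowly until it touches.

```bash
python3 -m pendant '[[[0,0,0.8],0,3],[[0,0,1.6],0,3],[[0,0,2.3],0,3],[[0,0,2.8],0,3],[[0,0,3.0],0,3],[[0,0,3.1],0,3],[[0,0,3.2],0,3],[[0,0,3.3],0,3],[[0,0,3.3],0,3]]'
```

```text
time: 15.42
ee_pos: [0.5234, 0.2095, 0.0104]
eef_rot: [3.141, 0.069, 0.0]
ft_force: [0.6, 0.0, -3.0]
width: 0.0375
gripper_force: 60.7
```

```bash
python3 -m pendant '[[[0,0,0.05],0,3],[[0,0,0.1],0,3],[[0,0,0.12],0,3],[[0,0,0.12],0,3]]'
```

```text
time: 15.92
ee_pos: [0.5235, 0.2095, 0.0096]
eef_rot: [-3.141, -0.069, -0.0]
ft_force: [-1.8, -1.1, 3.2]
width: 0.0377
gripper_force: 61.3
```

It's touching down at 3 N. I'm releasing slowly and rising.

```bash
python3 -m pendant '[[[0,0,0],0,4.2],[[0,0,0],0,5],[[0,0,0],0,6],[[0,0,0],0,6],[[0,0,-1],0,6],[[0,0,-3],0,6],[[0,0,-7],0,6],[[0,0,-12],0,6],[[0,0,-17],0,6],[[0,0,-20],0,6]]'
python3 -m pendant '[[[-5,-6,0],0,6],[[-10,-12,0],0,6],[[-12,-18,0],0,6],[[-12,-24,0],0,6],[[-12,-30,0],0,6],[[-12,-35,0],0,6],[[-12,-35,0],0,6],[[-12,-35,0],0,6]]'; python3 - <<'E'
from h import *
f=ctrl.grab_frame("top");c=f["color"].astype(int);r,b=c[...,0],c[...,2]
print("board",rect(f,r>b+25,.008,(208,174,293,279)));print(ctrl.state()["ft_force"],ctrl.state()["time"])
a=cv2.resize(f["color"][140:300,190:445,::-1],(600,376),interpolation=2);cv2.imwrite("pics/c9.png",a)
E
```

```text
time: 17.18
ee_pos: [0.5242, 0.2097, 0.2127]
eef_rot: [-3.14, -0.069, -0.007]
ft_force: [0.3, -0.3, -0.1]
width: 0.0602
gripper_force: 0.0
time: 18.18
ee_pos: [0.3875, 0.5538, 0.209]
eef_rot: [3.14, 0.071, -0.001]
ft_force: [1.3, -0.8, -0.2]
width: 0.06
gripper_force: 0.0
board (((523.4158935546875, 209.5635223388672), (241.23526000976562, 181.26846313476562), 2.8280632495880127), (218, 184, 64, 85))
[-0.85381199 -0.31036129 -0.29000753] 18.225
```

View pics/c9.png

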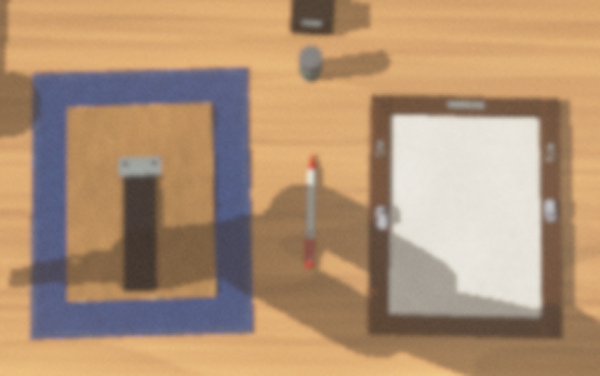

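The board lies flat and centred on the pad with its leg up, at about (140,200). Both tabs, at (381,217) and (550,210), lie along their rails, and the pen and glue stick are undisturbed. I'm handing in.

```bash
python3 -c "
from plant import ctrl
print(ctrl.hand_in())"
```

```text
the job is handed in; nothing more can be done
None
```

I turned both swing tabs aside, laid the back board flat and centred on the desk pad with its stand leg up, and handed the job in at about 18 s; no verdict came back.

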